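Put the desk things back in their fitted trays

TASK

Put the stapler, the eraser, the ink jar and the glue stick away, each into the shallow grey tray that is shaped for it: long for the stapler, short for the eraser, square for the jar, round for the glue stick. Set each down flat on the floor of its tray and lined up with it, the jar and the glue stick upright, and leave the dish of paper clips and the binder clip where they are.

Things in the scene. Friction and masses are not known exactly. Their poses are not given: they have to be found in the camera images.
- stapler: red and black desk stapler lying on its base, 38 x 145 x 50 mm, 0.24 kg, rigid (its arm does not open). Origin: centre of the underside; y along its length, x across, z up. Base 38 mm wide, 8 mm high; above it, from 18 to 50 mm, the arm, 22 mm wide: grip it across x at mid-length, fingertips 10 to 25 mm above the underside. Either way round is right in its tray
- eraser: flat eraser, white with a blue card sleeve, 23 x 58 x 12 mm, 22 g, lying on the desk. Origin: centre of the underside; y along its length, x across the 23 mm width, z up. Can be gripped across x by its upper half, with the fingertips 5 mm above its underside. Either way round is right in its tray
- ink_jar: closed dark square ink bottle, body 48 x 48 mm and 40 mm high, with a black round cap 30 mm across up to 58 mm, 0.12 kg, upright. Origin: centre of the underside; x and y square to the side faces, z up. Can be gripped across two facing sides. Any quarter turn is right in its tray
- glue_stick: upright round glue stick with a red cap, 26 mm across, 86 mm high, 35 g. Origin: centre of the underside, z up. Can be gripped anywhere round its side. Any turn about z is right
- stapler_tray: tray for the stapler: long rectangle, inside 58 x 165 mm, outside 66 x 173 mm, y along its length; fixed to the desk, grey, 4 mm wall, rim 7 mm and flat felt floor 3 mm above the desk. Origin: centre of the underside, at desk height, z up
- eraser_tray: tray for the eraser: short rectangle, inside 43 x 78 mm, outside 51 x 86 mm, y along its length; fixed to the desk, grey, 4 mm wall, rim 7 mm and flat felt floor 3 mm above the desk. Origin: centre of the underside, at desk height, z up
- jar_tray: tray for the ink jar: square, inside 68 x 68 mm, outside 76 x 76 mm, x and y square to its sides; fixed to the desk, grey, 4 mm wall, rim 7 mm and flat felt floor 3 mm above the desk. Origin: centre of the underside, at desk height, z up
- glue_tray: tray for the glue stick: round, inside 46 mm across, outside 54 mm; fixed to the desk, grey, 4 mm wall, rim 7 mm and flat felt floor 3 mm above the desk. Origin: centre of the underside, at desk height, z up
- clip_dish: bystander, loose: round open steel dish of paper clips, 66 mm across, 24 mm high; not to be moved. Origin: centre of the underside
- binder_clip: bystander, loose: black fold-back binder clip, 35 x 32 x 28 mm; not to be moved. Origin: centre of the underside
Not all that is in view belongs to the job. Of the things like the glue_stick, leave any that is green or turquoise; of the rest the larger one is meant.

How it is judged:
At the end, for the whole second after the job is handed in: Each thing stands released and at rest in its own tray, on the floor (within 2.5 mm, tilt under 0.08 rad), centred within 14 mm (glue stick 13 mm) along each tray axis and in line with it (stapler 0.25 rad, eraser and jar 0.35 rad; half turns, for the jar quarter turns, are equal) (x of stapler in the frame of stapler_tray between -0.014 and 0.014 m and y of stapler in the frame of stapler_tray between -0.014 and 0.014 m and z of stapler in the frame of stapler_tray between 0 and 0.0055 m and angle between each of stapler, eraser, ink_jar, glue_stick's own z axis and vertical below 0.08 rad and linear speed of each of stapler, eraser, ink_jar, glue_stick below 0.02 m/s and angular speed of each of stapler, eraser, ink_jar, glue_stick below 0.5 rad/s and angle between the y axis of stapler and the y axis of stapler_tray, either way round below 0.25 rad and x of eraser in the frame of eraser_tray between -0.014 and 0.014 m and y of eraser in the frame of eraser_tray between -0.014 and 0.014 m and z of eraser in the frame of eraser_tray between 0 and 0.0055 m and angle between the y axis of eraser and the y axis of eraser_tray, either way round below 0.35 rad and x of ink_jar in the frame of jar_tray between -0.014 and 0.014 m and y of ink_jar in the frame of jar_tray between -0.014 and 0.014 m and z of ink_jar in the frame of jar_tray between 0 and 0.0055 m and (angle between the x axis of ink_jar and the x axis of jar_tray, either way round below 0.35 rad or angle between the x axis of ink_jar and the y axis of jar_tray, either way round below 0.35 rad) and x of glue_stick in the frame of glue_tray between -0.013 and 0.013 m and y of glue_stick in the frame of glue_tray between -0.013 and 0.013 m and z of glue_stick in the frame of glue_tray between 0 and 0.0055 m); the robot touches nothing.
It fails at once if the dish of paper clips is moved more than 25 mm (distance of clip_dish from where it was at the start of the episode above 0.025 m).
It fails at once if the binder clip is moved more than 25 mm (distance of binder_clip from where it was at the start of the episode above 0.025 m).
It also fails if it takes over 112 s, if anything falls off the work surface, if the arm or the gripper's body presses on something with over 40 N, if the wrist force passes 120 N, or if a joint passes its speed limit or range.

ROBOT

A 6-joint arm with a two-finger parallel gripper is mounted at the origin on a cart in front of the work surface, level with it; the furniture and walls round the work are solid. World frame = base frame: x ahead of the robot, y to its left, z up, the work surface at z = 0. Lengths are in m, angles in rad, forces in N, time in s.
With the tool pointing down it reaches from about 0.375 to 0.9 m from the base axis. Payload 3.1 kg.
Tool frame: the origin (TCP) lies at the very end of the fingers, on their centre line; the grasp point (between the pads) lies 19 mm behind it; z points along the fingers, y is the line along which they close (so a half turn about z gives the same grasp; the last joint's range is limited). The gripper opens to 87 mm and grips with 3 to 60 N. Pads are 19 mm wide; open, the fingers measure 117 mm over their backs; the gripper's body (75 mm by 190 mm) begins 51 mm behind the grasp point.
Start: joints at [1.04, 0.527, 1.433, -0, 1.181, -0.178], TCP at [0.215, 0.587, 0.192] pointing down, gripper open.
Joint ranges: [-3.08, 3.08], [-0.75, 2.2], [0.22, 2.44], [-1.43, 4.57], [0, 2.65], [-2.85, 2.85]. Speed limits (rad/s): [2.79, 2.79, 3.14, 3.14, 3.14, 3.14].

INTERFACE

Orientations are given as a unit quaternion [x, y, z, w].
In Python, from rig import robot gives the robot as it stands. The module is installed in compiled form; this text tells all that it offers.
- The arm moves only by the tool play_rows, never from a script. Its argument "steps" is one flat list of numbers, 5 for each row, row after row: the opening, from -1 (shut) to 1 (fully open), then the shift along the tool's x, y, z as a fraction of full scale, then the turn about the tool's z as a fraction of full scale. In form: [claw, tx, ty, tz, twist, claw, tx, ty, tz, twist, ...]. A call has exactly 10 rows; each row shifts and turns the commanded pose from where the row before left it, along the tool's axes as they then stand; what a row does not reach is not made up. Full scale, the value 1, is 0.03 m for a shift and 0.1 rad for a turn. A row lasts 1/10 s, in which the tool goes at most 50 mm and 8.59 degrees, less where a joint would pass 70% of its speed; a pose out of reach is approached as far as the arm can. A call with a number of a shift or a turn outside -1 to 1 is refused whole. A call with a gripper value outside its range is refused whole. The fingers move at their own pace and stop on an object; "grip_force" is the grip in N (left out, the last holds). Time passes only in rows, so rows that do not move let the fingers close, or fill a call up. It gives the time, the measured TCP pose, the force, the opening and the grip force at its end, in the units of the state.
- robot.get_obs(): the state, without advancing time (a new reading comes with each control period).
- robot.camera(name): name is "side" or "top"; returns a dict with "image" (480x640x3 uint8, red, green, blue), "mtx" (3x3 intrinsics, pixels), "D" ([k1, k2, p1, p2, k3] as OpenCV has them; the pictures are not rectified), "rvec" (rotation vector, rad) and "tvec" (3), from world to camera coordinates, as OpenCV has them. Camera axes: x right, y down, z forward; pixel columns grow to the right and rows downward; lengths in m; the calibration is good to about 2 mm. A picture is of the moment at which its call begins. There is no depth.
- robot.hand_in(): hands the job in; it is judged then, once.
The state is a dict: "time": time; "q": joint angles; "joint_velocities": joint speeds; "joint_torque": joint torques, N m; "position": TCP position; "tool_rot": TCP orientation; "ft_force": force on the tool from outside, world axes, zero at the start; "moment": the same for the moment, N m; "grip_width": finger opening in m; "grip_force": force on a finger pad.
Only numpy, scipy, OpenCV 4.12 (cv2) and the standard library are available. Lean on these libraries where they do the work, as an engineer would, in place of code of your own. Each camera call takes 0.05 s, during which the arm holds its last target. There are 200 camera calls.

## Working session

There is one attempt and no reset: what is moved stays moved. The work goes in short steps, Python scripts to look and compute and a tool call to move; the robot and the scene stay as the last step left them, time stands still between calls to the robot, and variables do not carry over. Pictures are saved under pics/ and viewed, at most 14 in all, crops included, and the job is handed in when it is done.

Besides the shell and the picture viewer there is one more tool, called after ">>>" by a JSON object that holds its "fn" and its "kwargs". play_rows: Moves the arm, as the interface text tells. Shift numbers are shares of 0.03 m and turn numbers shares of 0.1 rad, none past 1 either way. Its arguments: {"type":"object","properties":{"steps":{"type":"array"},"grip_force":{"type":"number"}},"required":["steps"]}

```bash
mkdir -p pics
python3 - <<'E'
from rig import robot
import cv2,pickle
for n in("top","side"):
    c=robot.camera(n);pickle.dump(c,open(n+'0.pkl','wb'));cv2.imwrite(f'pics/{n}0.png',c['image'][:,:,::-1]);print(n,c['mtx'].tolist(),c['D'],c['rvec'],c['tvec'])
print(robot.get_obs())
E
```

```text
top [[553.3738740182532, 0.0, 313.2611427189805], [0.0, 553.3738740182532, 234.49154497062895], [0.0, 0.0, 1.0]] [-0.1352073  0.         0.         0.         0.       ] [ 2.16076795 -2.0682789   0.21659938] [-0.03183539  0.55059966  1.37351175]
side [[604.3289450742657, 0.0, 327.77026215231115], [0.0, 604.3289450742657, 233.50814158291882], [0.0, 0.0, 1.0]] [-0.0048073  0.         0.         0.         0.       ] [ 1.92223465  0.03264545 -0.04223883] [-0.54836444  0.04241538  1.30991118]
{'time': 0.1, 'q': array([ 1.04050115e+00,  5.28366051e-01,  1.43376264e+00, -1.52506561e-05,
        1.18136320e+00, -1.78470047e-01]), 'joint_velocities': array([ 0.00095358, -0.00165025, -0.00226288, -0.0004198 , -0.00043994,
       -0.00152305]), 'joint_torque': array([ 1.41068494e-04, -4.40986991e+01, -1.77151108e+01,  6.35412242e-02,
        5.33752958e-02, -5.24390839e-05]), 'position': array([0.21498171, 0.58611691, 0.19077758]), 'tool_rot': array([ 1.75003758e-01,  9.84567307e-01, -8.93061004e-04, -3.22916469e-04]), 'ft_force': array([-0.64234987, -0.50238368,  0.15092884]), 'moment': array([-0.00981108, -0.02027123,  0.01820478]), 'grip_force': 0.0, 'grip_width': 0.08730780015077039}
```

View pics/top0.png

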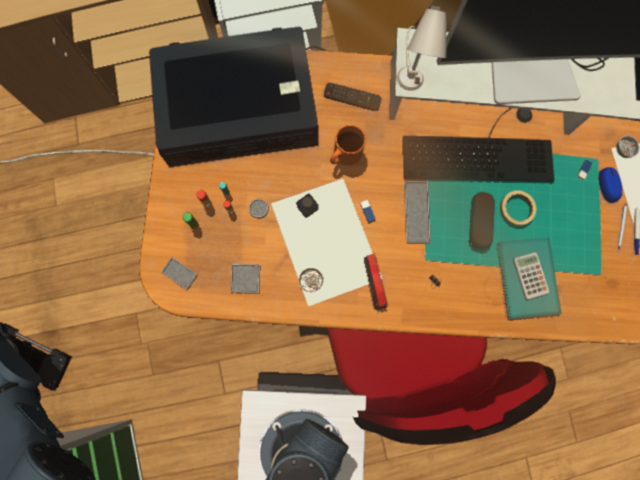

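View pics/side0.png

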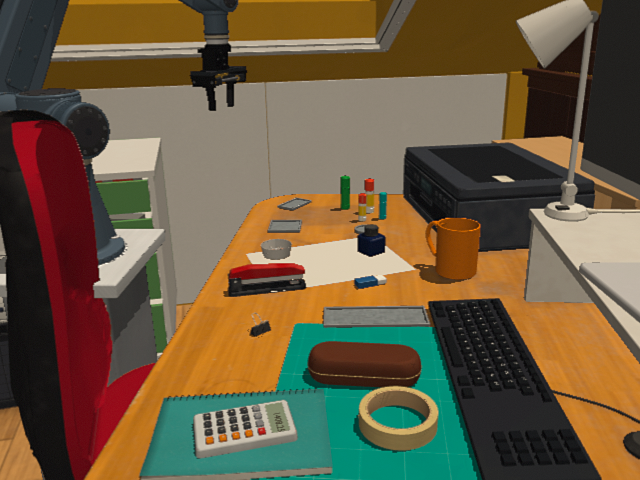

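```bash
cat > h.py <<'E'
import numpy as np,cv2,pickle
def ld(n): return pickle.load(open(n+'.pkl','rb'))
def p2w(c,uv,z):
    uv=np.array(uv,float).reshape(-1,1,2)
    n=cv2.undistortPoints(uv,c['mtx'],c['D'])[:,0]
    R=cv2.Rodrigues(np.array(c['rvec']))[0];C=-R.T@np.array(c['tvec']).ravel()
    d=np.c_[n,np.ones(len(n))]@R
    return C+d*((z-C[2])/d[:,2])[:,None]
def w2p(c,P): return cv2.projectPoints(np.array(P,float).reshape(-1,3),np.array(c['rvec']),np.array(c['tvec']),c['mtx'],c['D'])[0][:,0]
E
python3 - <<'E'
from h import *
c=ld('top0');print(w2p(c,[[0,0,0],[.215,.587,.19],[.5,0,0]]))
for n,uv,z in [('stapler',(376,282),.05),('eraser',(368,211),.012),('jar',(307,204),.058),('glueR',(202,194),.086),('glue small',(228,204),.07),('green',(188,215),.086),('eraser2',(585,168),.012),('stray',(417,212),.003),('etray',(180,273),.003),('jtray',(245,279),.003),('gtray',(259,209),.003),('dish',(311,280),.02),('binder',(435,281),.02),('mug',(349,145),.09)]:
    p=p2w(c,uv,z)[0];print(n,p.round(3),np.hypot(*p[:2]).round(3))
im=c['image'][:,:,::-1]
cv2.imwrite('pics/cA.png',cv2.resize(im[165:305,150:290],(600,600),interpolation=cv2.INTER_CUBIC))
cv2.imwrite('pics/cB.png',cv2.resize(im[165:315,275:450],(700,600),interpolation=cv2.INTER_CUBIC))
E
```

```text
[[300.71459996 451.48661285]
 [ 51.1755283  353.67091365]
 [309.41262492 257.51021506]]
stapler [ 0.436 -0.173  0.05 ] 0.469
eraser [ 0.632 -0.152  0.012] 0.65
jar [0.632 0.012 0.058] 0.632
glueR [0.639 0.284 0.086] 0.699
glue small [0.62  0.217 0.07 ] 0.656
green [0.582 0.315 0.086] 0.662
eraser2 [ 0.788 -0.773  0.012] 1.104
stray [ 0.637 -0.287  0.003] 0.699
etray [0.442 0.342 0.003] 0.559
jtray [0.434 0.168 0.003] 0.466
gtray [0.626 0.142 0.003] 0.642
dish [ 0.438 -0.007  0.02 ] 0.438
binder [ 0.448 -0.333  0.02 ] 0.558
mug [ 0.788 -0.091  0.09 ] 0.793
```

View pics/cA.png

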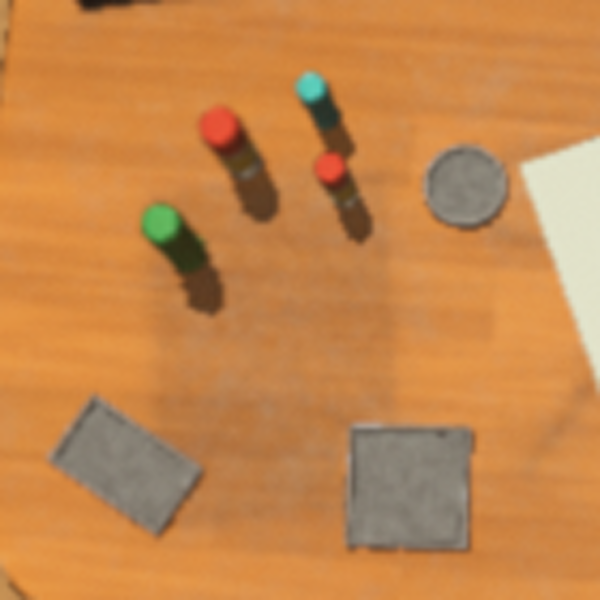

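View pics/cB.png

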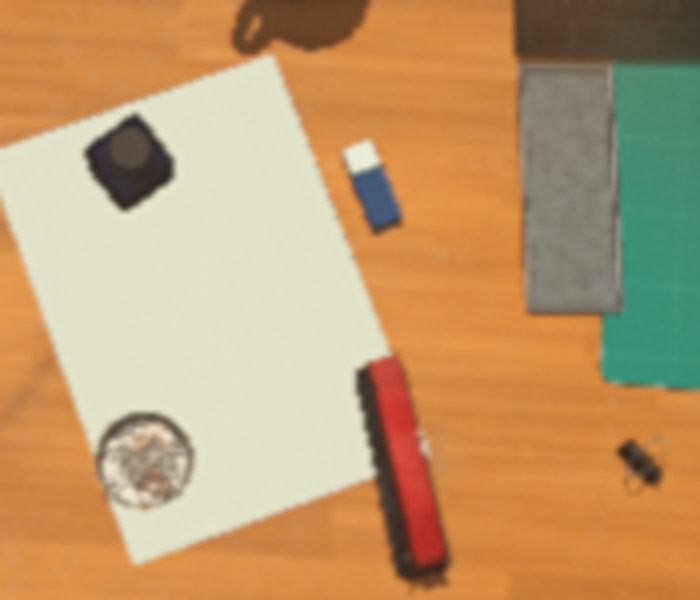

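Run:
```python
from h import *
c=ld('top0')
A=lambda L:[(150+(x+.5)/4.2857-.5,165+(y+.5)/4.2857-.5) for x,y in L]
B=lambda L:[(275+(x+.5)/4-.5,165+(y+.5)/4-.5) for x,y in L]
def rect(n,uv,z):
    P=p2w(c,uv,z)[:,:2];r=cv2.minAreaRect(P.astype(np.float32)*1000)
    b=cv2.boxPoints(r);e=b[1]-b[0],b[2]-b[1];L=max(e,key=np.linalg.norm)
    print(n,P.mean(0).round(4),'size',np.round(r[1],1),'long-axis yaw',np.degrees(np.arctan2(L[1],L[0])).round(1)%180)
rect('etray',A([(97,397),(203,470),(158,535),(50,460)]),.007)
rect('jtray',A([(350,427),(472,429),(468,550),(347,550)]),.007)
rect('stray',B([(519,65),(611,65),(620,312),(528,313)]),.007)
rect('gtray',A([(425,187),(466,146),(507,187),(466,228)]),.007)
rect('jarbody',B([(135,114),(173,158),(125,210),(86,157)]),.04)
rect('eraser',B([(342,152),(371,139),(402,219),(376,232)]),.012)
rect('stapler',B([(370,365),(400,357),(447,560),(417,570)]),.05)
print('cap',p2w(c,B([(130,147)]),.058),'glue',p2w(c,A([(221,129)]),.086))
R=cv2.Rodrigues(c['rvec'])[0];print('cam',-R.T@c['tvec'])
for n,P in [('glue base',(.639,.284,0)),('glue top',(.639,.284,.086)),('jar cap',(.632,.012,.058)),('eraser',(.632,-.152,.006)),('stapler',(.436,-.173,.05))]: print(n,w2p(ld('side0'),P))
im=ld('side0')['image'][:,:,::-1]
cv2.imwrite('pics/cC.png',cv2.resize(im[165:315,215:415],(800,600),interpolation=cv2.INTER_CUBIC))
```

```text
etray [0.441  0.3436] size [83.9 48.5] long-axis yaw 59.0
jtray [0.4348 0.1669] size [76.2 75.7] long-axis yaw 2.6
stray [ 0.6379 -0.2862] size [173.6  63.9] long-axis yaw 2.5
gtray [0.6274 0.1439] size [38.6 36.9] long-axis yaw 47.4
jarbody [0.6349 0.0122] size [44. 49.] long-axis yaw 134.9
eraser [ 0.6317 -0.1516] size [60.8 21.8] long-axis yaw 24.0
stapler [ 0.4406 -0.1752] size [135.9  20.2] long-axis yaw 14.3
cap [[0.63865457 0.01209527 0.058     ]] glue [[0.63718662 0.28557058 0.086     ]]
cam [ 0.26323984 -0.01248071  1.45645358]
glue base [[367.73160202 212.40508998]]
glue top [[368.04436761 179.84616144]]
jar cap [[367.05234766 226.49213756]]
eraser [[368.33558874 281.65211758]]
stapler [[261.92932173 264.00298346]]
```

View pics/cC.png

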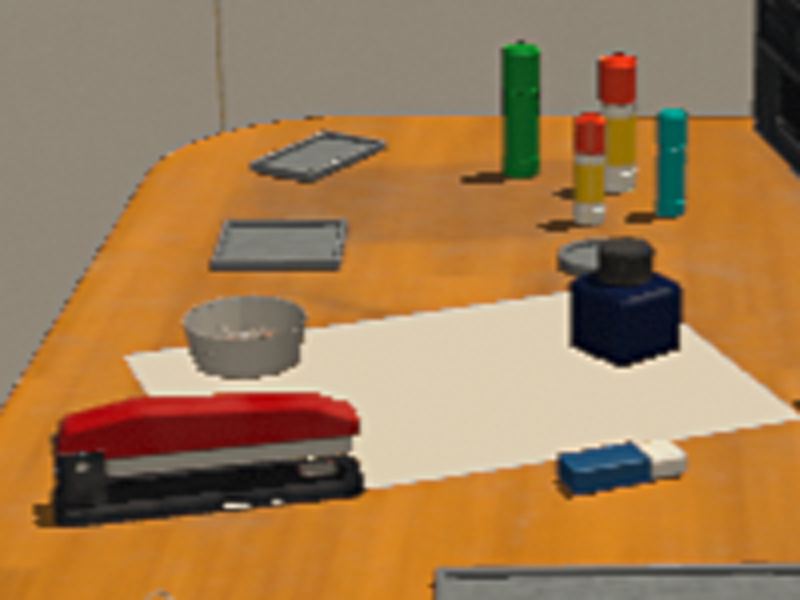

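The four trays lie in top at (180,273), (245,279), (259,209) and (417,212), and the stapler, eraser and jar at (376,282), (368,211) and (307,204).

Things that could be taken for the glue stick (top view):
- large red (202,195)
- small red (228,204)
- green (188,215)
- turquoise (224,186)

The crops show that the red one at (202,195) is the larger of the reds, so I choose it, at (0.637, 0.286). The eraser at (368,211) is within reach. The lookalike at (585,168) is 1.10 m away, so it is out of the job.

```bash
cat > go.py <<'E'
import sys,numpy as np
from rig import robot
o=robot.get_obs();q=o['tool_rot'];a,b=q[0],q[1]
psi=np.degrees(np.arctan2(b*b-a*a,2*a*b))
print('t',round(o['time'],2),'pos',o['position'].round(4),'psi',psi.round(1),'q',o['q'].round(2),'w',round(o['grip_width'],4),'F',round(o['grip_force'],1))
x,y,z,yaw=map(float,sys.argv[1:5]);d=np.array([x,y,z])-o['position']
p=np.radians(psi);ty=np.array([np.cos(p),np.sin(p)]);tx=np.array([-ty[1],ty[0]])
tw=-((yaw-psi+90)%180-90)
print('rows tx %.2f ty %.2f tz %.2f twist %.2f'%(d[:2]@tx/.03,d[:2]@ty/.03,-d[2]/.03,np.radians(tw)/.1))
E
python3 go.py .637 .2856 .2 65
python3 - <<'E'
from h import *
c=ld('top0');print(p2w(c,[(165,163),(200,159),(260,151),(317,143)],0).round(3),p2w(c,[(224,184)],.07))
E
```

```text
t 0.1 pos [0.215  0.5861 0.1908] psi 69.8 q [ 1.04  0.53  1.43 -0.    1.18 -0.18] w 0.0873 F 0.0
rows tx -16.66 ty -4.56 tz -0.31 twist 0.85
[[ 0.748  0.415  0.   ]
 [ 0.764  0.317  0.   ]
 [ 0.794  0.151  0.   ]
 [ 0.824 -0.007  0.   ]] [[0.67304942 0.23141572 0.07      ]]
```

>>> {"fn": "play_rows", "kwargs": {"steps": [0.2,-1,-0.27,0,0,0.2,-1,-0.27,0,0,0.2,-1,-0.27,0,0,0.2,-1,-0.27,0,0,0.2,-1,-0.27,0,0,0.2,-1,-0.27,0,0,0.2,-1,-0.27,0,0,0.2,-1,-0.27,0,0,0.2,-1,-0.27,0,0,0.2,-1,-0.27,0,0], "grip_force": 15}}

```text
time: 1.1
position: [0.4696, 0.4062, 0.1911]
tool_rot: [0.175, 0.985, -0.0, -0.0]
ft_force: [-0.7, 0.1, -0.4]
grip_width: 0.052
grip_force: 0.0
```

```bash
python3 go.py .637 .2856 .2 65
```

```text
t 1.1 pos [0.4696 0.4062 0.1911] psi 69.8 q [ 0.53  0.52  1.44  0.    1.18 -0.69] w 0.052 F 0.0
rows tx -6.62 ty -1.85 tz -0.30 twist 0.84
```

>>> {"fn": "play_rows", "kwargs": {"steps": [0.2,-0.945,-0.264,0,0,0.2,-0.945,-0.264,0,0,0.2,-0.945,-0.264,0,0,0.2,-0.945,-0.264,0,0,0.2,-0.945,-0.264,0,0,0.2,-0.945,-0.264,0,0,0.2,-0.945,-0.264,0,0,0.2,0,0,1,0,0.2,0,0,1,0,0.2,0,0,0.5,0]}}

```text
time: 2.1
position: [0.6342, 0.2858, 0.1131]
tool_rot: [0.175, 0.985, -0.001, -0.003]
ft_force: [-1.2, 0.2, -0.9]
grip_width: 0.0518
grip_force: 0.0
```

```bash
python3 go.py .637 .2856 .045 70
python3 - <<'E'
from rig import robot
import cv2,numpy as np
a=[cv2.resize(robot.camera('top')['image'][150:270,140:260,::-1],(400,400),interpolation=3),cv2.resize(robot.camera('side')['image'][140:240,300:400,::-1],(400,400),interpolation=3)]
cv2.imwrite('pics/g1.png',np.hstack(a))
E
```

```text
t 2.1 pos [0.6342 0.2858 0.1131] psi 69.8 q [ 0.26  0.71  1.3  -0.    1.14 -0.96] w 0.0518 F 0.0
rows tx -0.09 ty 0.03 tz 2.27 twist -0.03
```

View pics/g1.png

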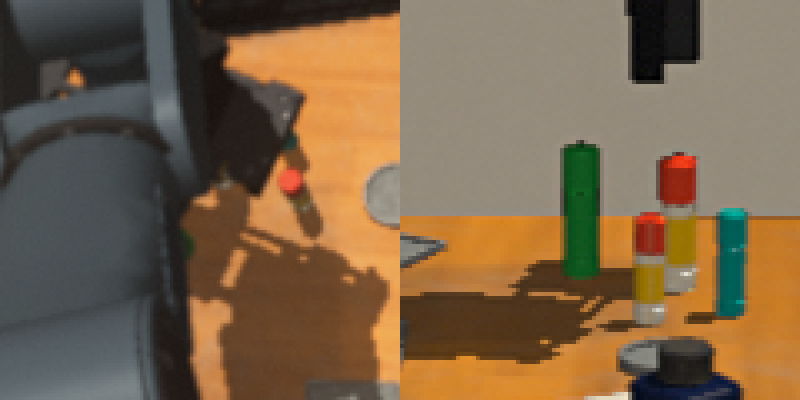

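The side view shows the open fingers above the large red stick (crop (678,180)), with green to the left and small red and turquoise in front. The stick lies about 3 px right of the finger centre, so I shift about +7 mm in x.

>>> {"fn": "play_rows", "kwargs": {"steps": [0.2,-0.22,0.08,0,0,0.2,0,0,0.57,0,0.2,0,0,0.57,0,0.2,0,0,0.57,0,0.2,0,0,0.57,0,-1,0,0,0,0,-1,0,0,0,0,-1,0,0,0,0,-1,0,0,0,0,-1,0,0,0,0], "grip_force": 12}}

```text
time: 3.2
position: [0.6441, 0.2872, 0.0494]
tool_rot: [0.175, 0.985, 0.001, 0.001]
ft_force: [0.0, -0.5, 2.1]
grip_width: 0.0249
grip_force: 12.0
```

```bash
python3 go.py .6274 .1439 .15 70
```

```text
t 3.2 pos [0.6441 0.2872 0.0494] psi 69.8 q [ 0.26  0.79  1.32  0.    1.02 -0.96] w 0.0249 F 12.0
rows tx -1.12 ty -4.67 tz -3.35 twist -0.03
```

>>> {"fn": "play_rows", "kwargs": {"steps": [-1,0,0,-1,0,-1,0,0,-1,0,-1,0,0,-1,0,-1,-0.224,-0.934,0,0,-1,-0.224,-0.934,0,0,-1,-0.224,-0.934,0,0,-1,-0.224,-0.934,0,0,-1,-0.224,-0.934,0,0,-1,0,0,0,0,-1,0,0,0,0]}}

```text
time: 4.2
position: [0.6267, 0.1434, 0.1387]
tool_rot: [0.176, 0.984, 0.0, 0.0]
ft_force: [-0.2, 1.0, -0.7]
grip_width: 0.0248
grip_force: 12.0
```

```bash
python3 go.py .6274 .1439 .0524 70;python3 - <<'E'
from rig import robot
import cv2,numpy as np
from h import *
s=robot.camera('side');t=robot.camera('top')
print(w2p(s,[.6274,.1439,.003])-[300,140],w2p(t,[.6274,.1439,.007]))
a=[cv2.resize(t['image'][150:270,180:300,::-1],(400,400),interpolation=3),cv2.resize(s['image'][140:260,300:420,::-1],(400,400),interpolation=3)]
cv2.imwrite('pics/g2.png',np.hstack(a))
E
```

```text
t 4.2 pos [0.6267 0.1434 0.1387] psi 69.7 q [ 0.05  0.61  1.44  0.    1.09 -1.17] w 0.0248 F 12.0
rows tx -0.01 ty 0.02 tz 2.88 twist -0.04
[[63.89178384 89.83676368]] [[258.33985261 208.2391919 ]]
```

View pics/g2.png

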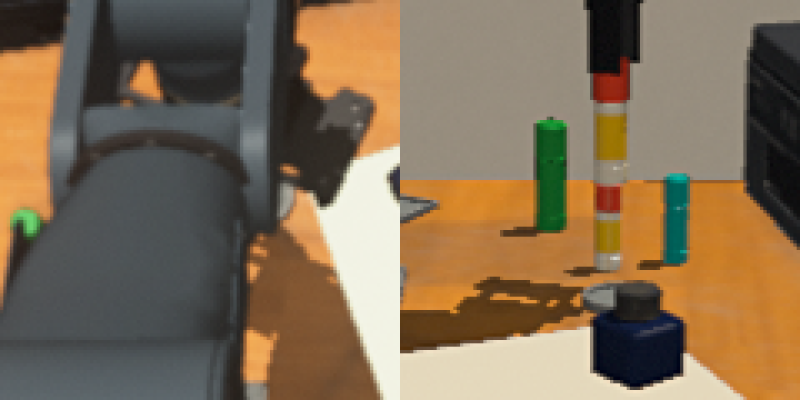

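The stick is held upright, and the side view puts it at crop (612,150), nearly above the tray centre (about (618,297)). I nudge +3 mm in x and lower it.

>>> {"fn": "play_rows", "kwargs": {"steps": [-1,-0.09,0.03,0.7,0,-1,0,0,0.7,0,-1,0,0,0.7,0,-1,0,0,0.5,0,-1,0,0,0.2,0,-1,0,0,0.05,0,-1,0,0,0,0,-1,0,0,0,0,-1,0,0,0,0,-1,0,0,0,0]}}

```text
time: 5.3
position: [0.6297, 0.1436, 0.0533]
tool_rot: [0.175, 0.985, 0.0, 0.0]
ft_force: [-0.0, -0.8, 0.2]
grip_width: 0.0248
grip_force: 12.0
```

```bash
python3 go.py .63 .1439 .0524 70
```

```text
t 5.3 pos [0.6297 0.1436 0.0533] psi 69.8 q [ 0.05  0.72  1.49  0.    0.93 -1.17] w 0.0248 F 12.0
rows tx -0.01 ty 0.01 tz 0.03 twist -0.03
```

>>> {"fn": "play_rows", "kwargs": {"steps": [-1,0,0,0.04,0,-1,0,0,0.03,0,0,0,0,0,0,0,0,0,0,0,0,0,0,0,0,0,0,0,0,0,0,0,0,-0.5,0,0,0,0,-1,0,0,0,0,-1,0,0,0,0,-1,0]}}

```text
time: 6.3
position: [0.6294, 0.1437, 0.1577]
tool_rot: [0.175, 0.985, 0.0, 0.0]
ft_force: [-0.5, -0.1, 0.5]
grip_width: 0.0435
grip_force: 0.0
```

```bash
python3 go.py .641 .012 .14 45;python3 go.py .641 .012 .14 135
```

```text
t 6.3 pos [0.6294 0.1437 0.1577] psi 69.8 q [ 0.05  0.59  1.41  0.    1.14 -1.17] w 0.0435 F 0.0
rows tx -1.88 ty -3.99 tz 0.59 twist 4.34
t 6.3 pos [0.6294 0.1437 0.1577] psi 69.8 q [ 0.05  0.59  1.41  0.    1.14 -1.17] w 0.0435 F 0.0
rows tx -1.88 ty -3.99 tz 0.59 twist -11.37
```

>>> {"fn": "play_rows", "kwargs": {"steps": [0,-0.47,-0.998,0,0,0,-0.47,-0.998,0,0,1,-0.47,-0.998,0,0,1,-0.47,-0.998,0,0,1,0,0,0.5,0.868,1,0,0,0.5,0.868,1,0,0,0.4,0.868,1,0,0,0.3,0.868,1,0,0,0,0.868,1,0,0,0,0]}}

```text
time: 7.3
position: [0.6411, 0.0118, 0.1052]
tool_rot: [0.383, 0.924, 0.0, 0.0]
ft_force: [0.1, 0.9, -0.4]
grip_width: 0.0865
grip_force: 0.0
```

```bash
python3 go.py .641 .012 .015 45;python3 - <<'E'
from rig import robot
import cv2,numpy as np
from h import *
s=robot.camera('side');t=robot.camera('top')
o=robot.get_obs();print(w2p(s,o['position'])-[320,170],w2p(s,[.641,.012,.058])-[320,170])
a=[cv2.resize(t['image'][150:250,240:340,::-1],(400,400),interpolation=3),cv2.resize(s['image'][170:270,320:420,::-1],(400,400),interpolation=3)]
cv2.imwrite('pics/j1.png',np.hstack(a))
E
```

```text
t 7.3 pos [0.6411 0.0118 0.1052] psi 45.0 q [-0.16  0.65  1.47 -0.    1.03 -0.94] w 0.0865 F 0.0
rows tx 0.01 ty 0.00 tz 3.01 twist -0.00
[[51.82860178 34.97781715]] [[51.33599682 56.49934764]]
```

View pics/j1.png

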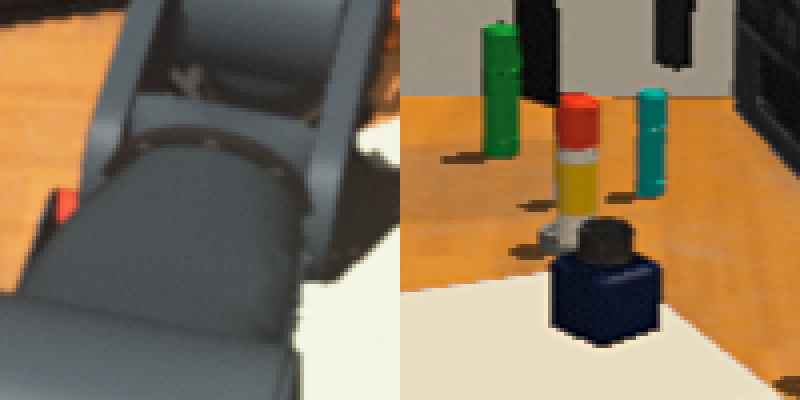

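The glue stick stands upright in its tray at crop (577,175). The finger centre (about x=606) is in line with the jar cap (606,240), so I descend.

>>> {"fn": "play_rows", "kwargs": {"steps": [1,0,0,0.8,0,1,0,0,0.8,0,1,0,0,0.8,0,1,0,0,0.5,0,1,0,0,0.1,0,-1,0,0,0,0,-1,0,0,0,0,-1,0,0,0,0,-1,0,0,0,0,-1,0,0,0,0], "grip_force": 20}}

```text
time: 8.4
position: [0.6415, 0.0117, 0.0153]
tool_rot: [0.383, 0.924, 0.0, 0.001]
ft_force: [0.0, -0.7, 0.3]
grip_width: 0.0547
grip_force: 0.0
```

```bash
python3 go.py .437 .167 .1 3
```

```text
t 8.4 pos [0.6415 0.0117 0.0153] psi 45.0 q [-0.16  0.77  1.51 -0.    0.85 -0.94] w 0.0547 F 0.0
rows tx 8.48 ty -1.16 tz -2.82 twist 7.33
```

>>> {"fn": "play_rows", "kwargs": {"steps": [-1,0,0,0,0,-1,0,0,0,0,-1,0,0,0,0,-1,0,0,-0.5,0,-1,0,0,-1,0,-1,0,0,-1,0,-1,0,0,-0.5,0,-1,0.9,-0.12,0,0,-1,0.9,-0.12,0,0,-1,0.9,-0.12,0,0]}}

```text
time: 9.4
position: [0.5751, 0.0619, 0.1049]
tool_rot: [0.383, 0.924, 0.0, -0.0]
ft_force: [-0.1, 0.4, -0.6]
grip_width: 0.0298
grip_force: 20.0
```

```bash
python3 go.py .437 .167 .0183 3
```

```text
t 9.4 pos [0.5751 0.0619 0.1049] psi 44.9 q [-0.09  0.58  1.63  0.    0.93 -0.87] w 0.0298 F 20.0
rows tx 5.73 ty -0.78 tz 2.89 twist 7.32
```

Run:
```python
from rig import robot
import cv2,numpy as np
s=robot.camera('side');t=robot.camera('top')
a=[cv2.resize(t['image'][150:290,210:350,::-1],(400,400),interpolation=3),cv2.resize(s['image'][140:280,280:420,::-1],(400,400),interpolation=3)]
cv2.imwrite('pics/j2.png',np.hstack(a))
```

```text
(no output)
```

View pics/j2.png

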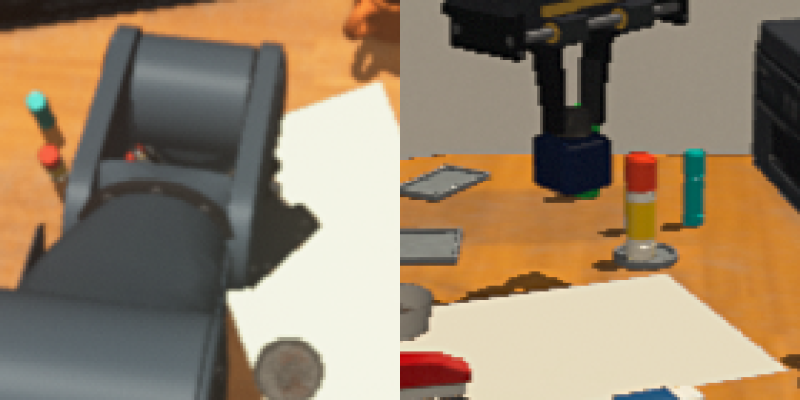

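The jar slid down in the fingers and is now held upright by its cap, with the body hanging below the fingertips (side crop (572,165)). That grip works for placing. The glue stick stands in its tray at (645,210). I go on above the jar tray.

>>> {"fn": "play_rows", "kwargs": {"steps": [-1,0.955,-0.13,0,0,-1,0.955,-0.13,0,0,-1,0.955,-0.13,0,0,-1,0.955,-0.13,0,0,-1,0.955,-0.13,0,0,-1,0.955,-0.13,0,0,-1,0,0,0,0.9,-1,0,0,0,0.9,-1,0,0,0,0.9,-1,0,0,0,0.9], "grip_force": 30}}

```text
time: 10.5
position: [0.439, 0.1665, 0.105]
tool_rot: [0.544, 0.839, 0.0, 0.001]
ft_force: [0.2, -0.6, -1.4]
grip_width: 0.0289
grip_force: 30.0
```

>>> {"fn": "play_rows", "kwargs": {"steps": [-1,0,0,0,0.93,-1,0,0,0,0.93,-1,0,0,0,0.93,-1,0,0,0,0.93,-1,0,0,0.5,0,-1,0,0,0.2,0,-1,0,0,0,0,-1,0,0,0,0,-1,0,0,0,0,-1,0,0,0,0]}}

```text
time: 11.5
position: [0.4385, 0.1666, 0.084]
tool_rot: [0.688, 0.726, 0.0, 0.0]
ft_force: [0.4, 1.1, -1.7]
grip_width: 0.0294
grip_force: 30.0
```

```bash
python3 go.py .437 .167 .044 3
python3 - <<'E'
from rig import robot
import cv2,numpy as np
from h import *
s=robot.camera('side');t=robot.camera('top')
print(w2p(s,[[.437,.167,.003],robot.get_obs()['position']])-[250,150],w2p(t,[.437,.167,.003])-[200,220])
a=[cv2.resize(t['image'][220:320,200:300,::-1],(400,400),interpolation=3),cv2.resize(s['image'][150:250,250:350,::-1],(400,400),interpolation=3)]
cv2.imwrite('pics/j3.png',np.hstack(a))
E
```

```text
t 11.5 pos [0.4385 0.1666 0.084 ] psi 3.0 q [ 0.12  0.5   1.92 -0.    0.72  0.07] w 0.0294 F 30.0
rows tx 0.02 ty -0.05 tz 1.33 twist 0.01
[[34.04264936 76.41094783]
 [33.25500069 43.92596011]] [[45.27403248 58.02856091]]
```

View pics/j3.png

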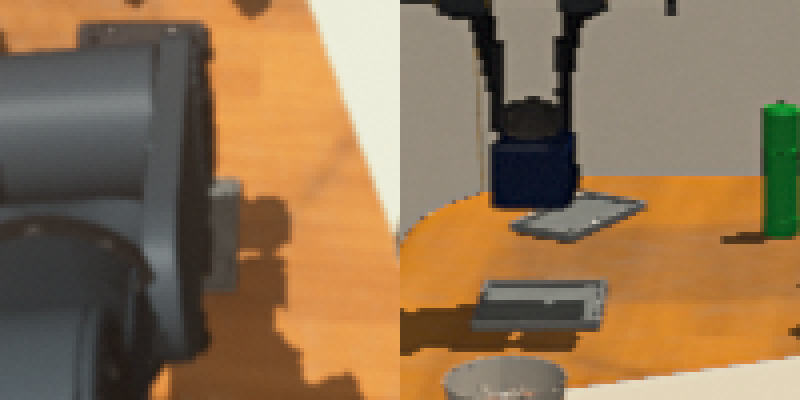

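The side view shows the jar upright and square to the tray, about 1.5 px (3.5 mm) left of its centre (541 against 535). The visible fingertips (y≈135) are also about 25 mm above where the reported TCP projects (y≈176). So the true tips are roughly 25 mm higher than reported, which explains the cap grip without any slip. I lower the jar by the height difference since pick-up.

>>> {"fn": "play_rows", "kwargs": {"steps": [-1,0,0.1,0.6,0,-1,0,0,0.6,0,-1,0,0,0.6,0,-1,0,0,0.2,0,-1,0,0,0.1,0,-1,0,0,0.04,0,-1,0,0,0.03,0,-1,0,0,0,0,-1,0,0,0,0,-1,0,0,0,0]}}

```text
time: 12.6
position: [0.4413, 0.1667, 0.0189]
tool_rot: [0.688, 0.726, 0.0, 0.0]
ft_force: [-0.1, -0.0, -1.1]
grip_width: 0.0296
grip_force: 30.0
```

```bash
python3 go.py .441 .167 .0183 3
python3 - <<'E'
from rig import robot
import cv2,numpy as np
s=robot.camera('side')['image'][150:250,250:383,::-1]
cv2.imwrite('pics/j4.png',cv2.resize(s,(798,600),interpolation=3))
E
```

```text
t 12.6 pos [0.4413 0.1667 0.0189] psi 3.0 q [ 0.12  0.63  1.95 -0.    0.56  0.07] w 0.0296 F 30.0
rows tx 0.01 ty -0.01 tz 0.02 twist 0.01
```

View pics/j4.png

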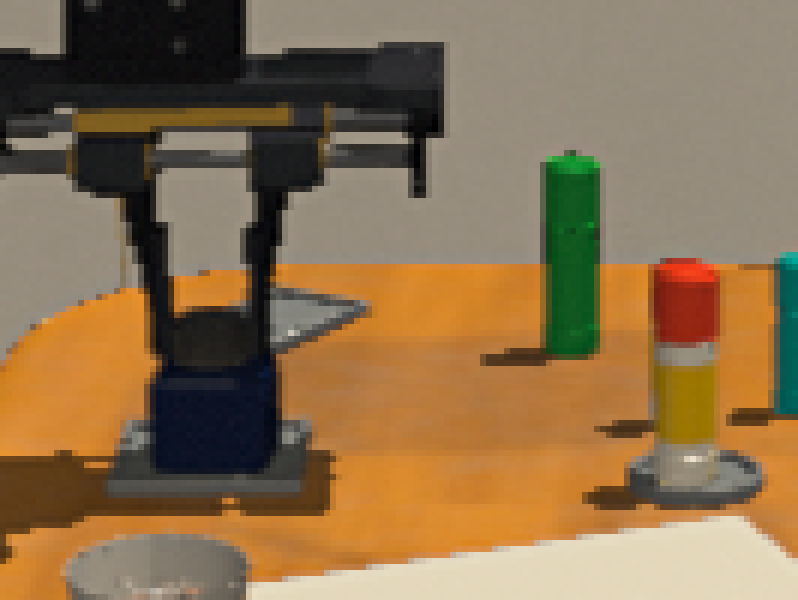

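The jar sits inside the tray walls, centred, with the fingertips at its cap. The glue stick stands well inside its round tray at (688,470). I settle the last fraction, release and rise.

>>> {"fn": "play_rows", "kwargs": {"steps": [-1,0,0,0.03,0,-1,0,0,0.02,0,0.1,0,0,0,0,0.1,0,0,0,0,0.1,0,0,0,0,0.1,0,0,0,0,0.1,0,0,-0.5,0,0.1,0,0,-1,0,0.1,0,0,-1,0,0.1,0,0,-1,0]}}

```text
time: 13.65
position: [0.4406, 0.1666, 0.1229]
tool_rot: [0.688, 0.726, -0.0, -0.0]
ft_force: [0.2, 0.2, 0.0]
grip_width: 0.0477
grip_force: 0.0
```

```bash
python3 go.py .4435 -.1752 .09 104.3
```

```text
t 13.65 pos [0.4406 0.1666 0.1229] psi 3.0 q [0.12 0.43 1.88 0.   0.83 0.07] w 0.0477 F 0.0
rows tx -11.38 ty -0.51 tz 1.10 twist 13.74
```

>>> {"fn": "play_rows", "kwargs": {"steps": [0.1,-0.948,-0.042,0,0,0.1,-0.948,-0.042,0,0,0.1,-0.948,-0.042,0,0,0.1,-0.948,-0.042,0,0,0.1,-0.948,-0.042,0,0,0.1,-0.948,-0.042,0,0,0.1,-0.948,-0.042,0,0,1,-0.948,-0.042,0,0,1,-0.948,-0.042,0,0,1,-0.948,-0.042,0,0]}}

```text
time: 14.65
position: [0.4433, -0.1191, 0.122]
tool_rot: [0.688, 0.726, -0.0, -0.0]
ft_force: [0.8, 0.5, -0.0]
grip_width: 0.0645
grip_force: 0.0
```

>>> {"fn": "play_rows", "kwargs": {"steps": [1,-0.948,-0.042,0,0,1,-0.948,-0.042,0,0,1,0,0,0,1,1,0,0,0,1,1,0,0,0,1,1,0,0,0,1,1,0,0,0,1,1,0,0,0,1,1,0,0,0,1,1,0,0,0,1]}}

```text
time: 15.65
position: [0.4438, -0.1747, 0.1219]
tool_rot: [0.917, 0.398, -0.0, -0.0]
ft_force: [0.0, -0.0, 0.1]
grip_width: 0.087
grip_force: 0.0
```

>>> {"fn": "play_rows", "kwargs": {"steps": [1,0,0,0.4,1,1,0,0,0.4,1,1,0,0,0.3,1,1,0,0,0,1,1,0,0,0,1,1,0,0,0,0.74,1,0,0,0,0,1,0,0,0,0,1,0,0,0,0,1,0,0,0,0]}}

```text
time: 16.65
position: [0.444, -0.1749, 0.0891]
tool_rot: [0.992, 0.125, -0.0, -0.0]
ft_force: [-1.3, 0.0, 0.4]
grip_width: 0.0866
grip_force: 0.0
```

```bash
python3 go.py .4435 -.1752 -.008 104.3
python3 - <<'E'
from rig import robot
import cv2,numpy as np
from h import *
s=robot.camera('side');t=robot.camera('top')
print(w2p(s,robot.get_obs()['position'])-[210,190])
a=[cv2.resize(t['image'][220:330,310:420,::-1],(400,400),interpolation=3),cv2.resize(s['image'][190:300,210:320,::-1],(400,400),interpolation=3)]
cv2.imwrite('pics/s1.png',np.hstack(a))
E
```

```text
t 16.65 pos [ 0.444  -0.1749  0.0891] psi -75.7 q [-0.61  0.5   1.89 -0.    0.75  0.71] w 0.0866 F 0.0
rows tx -0.02 ty 0.01 tz 3.24 twist 0.01
[[55.09902463 54.57830159]]
```

View pics/s1.png

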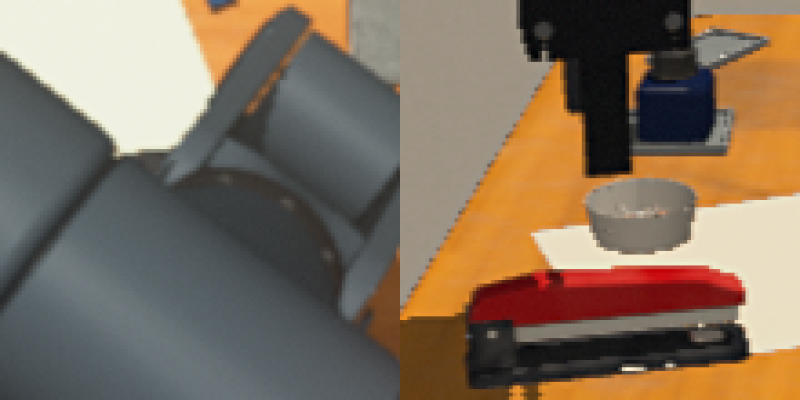

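The side view shows the open fingers astride the stapler at mid-length (finger x≈608, stapler 469–748). The jar is in its tray and the dish is untouched. I descend.

>>> {"fn": "play_rows", "kwargs": {"steps": [1,0,0,0.7,0,1,0,0,0.7,0,1,0,0,0.7,0,1,0,0,0.5,0,1,0,0,0.3,0,1,0,0,0.2,0,1,0,0,0.14,0,1,0,0,0,0,1,0,0,0,0,1,0,0,0,0]}}

```text
time: 17.75
position: [0.4444, -0.1751, -0.0076]
tool_rot: [0.992, 0.125, 0.0, 0.0]
ft_force: [-1.3, -0.1, 0.0]
grip_width: 0.0872
grip_force: 0.0
```

```bash
python3 go.py .4435 -.1752 -.01 104.3
python3 - <<'E'
from rig import robot
import cv2,numpy as np
s=robot.camera('side')
cv2.imwrite('pics/s2.png',cv2.resize(s['image'][210:310,210:320,::-1],(660,600),interpolation=3))
E
```

```text
t 17.75 pos [ 0.4444 -0.1751 -0.0076] psi -75.7 q [-0.61  0.69  1.95 -0.    0.5   0.71] w 0.0872 F 0.0
rows tx -0.03 ty -0.01 tz 0.08 twist 0.00
```

View pics/s2.png

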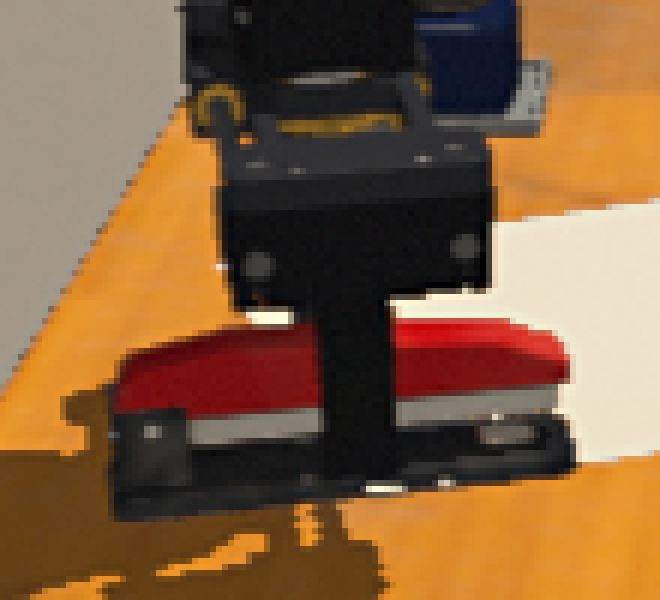

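There is no contact. The near fingertip (355,480) is about 14 mm above the desk, which is within the advised range. I grip here.

>>> {"fn": "play_rows", "kwargs": {"steps": [-1,0,0,0,0,-1,0,0,0,0,-1,0,0,0,0,-1,0,0,0,0,-1,0,0,0,0,-1,0,0,0,0,-1,0,0,0,0,-1,0,0,0,0,-1,0,0,0,0,-1,0,0,-0.2,0], "grip_force": 30}}

```text
time: 18.8
position: [0.4434, -0.1745, -0.0026]
tool_rot: [0.992, 0.125, -0.001, -0.001]
ft_force: [-0.4, 0.3, -2.6]
grip_width: 0.0218
grip_force: 30.0
```

>>> {"fn": "play_rows", "kwargs": {"steps": [-1,0,0,-0.5,0,-1,0,0,-0.8,0,-1,0,0,-0.8,0,-1,0,0,-0.4,0,-1,0,0,0,0,-1,0,0,0,0,-1,0,0,0,0,-1,0,0,0,0,-1,0,0,0,0,-1,0,0,0,0]}}

```text
time: 19.8
position: [0.4438, -0.1747, 0.0724]
tool_rot: [0.992, 0.125, -0.0, -0.0]
ft_force: [-0.5, -0.4, -2.3]
grip_width: 0.0217
grip_force: 30.0
```

```bash
python3 go.py .641 -.2862 .074 92.5
```

```text
t 19.8 pos [ 0.4438 -0.1747  0.0724] psi -75.7 q [-0.61  0.53  1.91 -0.    0.7   0.71] w 0.0217 F 30.0
rows tx 5.45 ty 5.22 tz -0.05 twist 2.06
```

>>> {"fn": "play_rows", "kwargs": {"steps": [-1,0.908,0.87,0,0,-1,0.908,0.87,0,0,-1,0.908,0.87,0,0,-1,0.908,0.87,0,0,-1,0.908,0.87,0,0,-1,0.908,0.87,0,0,-1,0,0,0.5,1,-1,0,0,0.5,1,-1,0,0,0.3,0.06,-1,0,0,0,0]}}

```text
time: 20.8
position: [0.6393, -0.2851, 0.0314]
tool_rot: [1.0, 0.023, -0.002, -0.001]
ft_force: [-0.3, 0.4, -2.3]
grip_width: 0.0217
grip_force: 30.0
```

```bash
python3 go.py .641 -.2862 -.0046 92.5
python3 - <<'E'
from rig import robot
import cv2,numpy as np
from h import *
s=robot.camera('side')
print((w2p(s,[[.641,-.2862,.003],[.641-.0825,-.2862,.003],[.641+.0825,-.2862,.003]])-[290,200])*4)
cv2.imwrite('pics/s3.png',cv2.resize(s['image'][200:350,290:470,::-1],(720,600),interpolation=3))
E
```

```text
t 20.8 pos [ 0.6393 -0.2851  0.0314] psi -87.4 q [-0.58  0.81  1.34 -0.    1.    0.95] w 0.0217 F 30.0
rows tx 0.05 ty 0.04 tz 1.20 twist 0.02
[[341.07244169 467.72396473]
 [144.13547671 466.06765405]
 [539.43839245 469.37085352]]
```

View pics/s3.png

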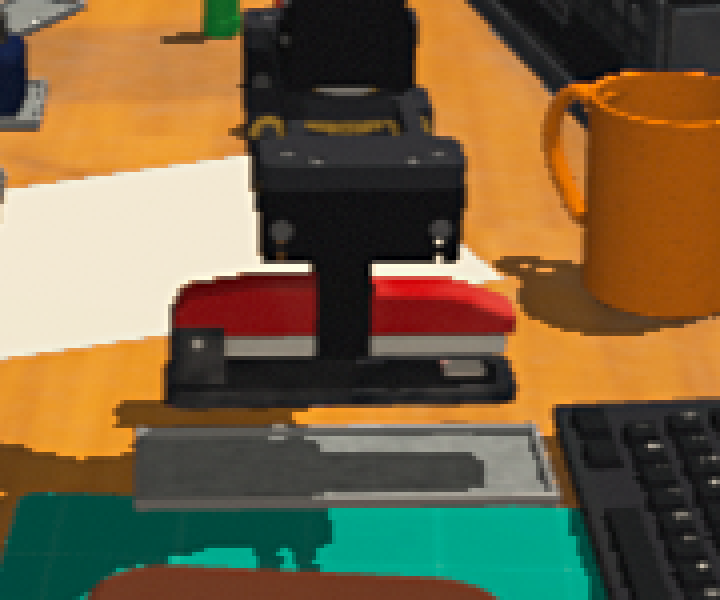

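The stapler is level and in line with the tray (base x 165–515, tray centre about 345). I shift +2 mm in x and lower it.

>>> {"fn": "play_rows", "kwargs": {"steps": [-1,0.06,0.03,0.5,0,-1,0,0,0.4,0,-1,0,0,0.2,0,-1,0,0,0.06,0,-1,0,0,0.04,0,-1,0,0,0.02,0,-1,0,0,0,0,-1,0,0,0,0,-1,0,0,0,0,-1,0,0,0,0]}}

```text
time: 21.85
position: [0.6431, -0.2872, -0.0025]
tool_rot: [1.0, 0.022, 0.0, 0.0]
ft_force: [-0.1, -0.6, -2.1]
grip_width: 0.0221
grip_force: 30.0
```

```bash
python3 go.py .641 -.2862 -.0046 92.5
```

```text
t 21.85 pos [ 0.6431 -0.2872 -0.0025] psi -87.5 q [-0.58  0.86  1.34  0.    0.94  0.95] w 0.0221 F 30.0
rows tx -0.07 ty -0.04 tz 0.07 twist 0.00
```

>>> {"fn": "play_rows", "kwargs": {"steps": [-1,0,0,0.05,0,-1,0,0,0.03,0,-1,0,0,0,0,0.1,0,0,0,0,0.1,0,0,0,0,0.1,0,0,0,0,0.1,0,0,0,0,0.1,0,0,-0.5,0,0.1,0,0,-1,0,0.1,0,0,-1,0]}}

```text
time: 22.85
position: [0.6428, -0.2869, 0.0711]
tool_rot: [1.0, 0.022, -0.0, -0.0]
ft_force: [0.4, -0.5, 0.3]
grip_width: 0.0478
grip_force: 0.0
```

```bash
python3 go.py .635 -.152 .07 114
```

```text
t 22.85 pos [ 0.6428 -0.2869  0.0711] psi -87.5 q [-0.58  0.77  1.31  0.    1.06  0.95] w 0.0478 F 0.0
rows tx -0.06 ty -4.50 tz 0.04 twist -3.75
```

>>> {"fn": "play_rows", "kwargs": {"steps": [0.1,-0.012,-0.9,0,0,0.1,-0.012,-0.9,0,0,0.1,-0.012,-0.9,0,0,0.1,-0.012,-0.9,0,0,0.1,-0.012,-0.9,0,0,0.1,0,0,0.4,-0.94,0.1,0,0,0.4,-0.94,0.1,0,0,0.2,-0.94,0.1,0,0,0,-0.93,0.1,0,0,0,0]}}

```text
time: 23.85
position: [0.6357, -0.1524, 0.0407]
tool_rot: [0.978, 0.208, 0.0, 0.0]
ft_force: [-0.2, -0.3, 0.9]
grip_width: 0.048
grip_force: 0.0
```

```bash
python3 go.py .635 -.152 -.015 114
python3 - <<'E'
from rig import robot
import cv2,numpy as np
s=robot.camera('side')['image'][:,:,::-1]
cv2.imwrite('pics/e1.png',np.hstack([cv2.resize(s[200:300,320:420],(400,400),interpolation=3),cv2.resize(s[240:360,310:430],(400,400),interpolation=3)]))
E
```

```text
t 23.85 pos [ 0.6357 -0.1524  0.0407] psi -66.0 q [-0.41  0.75  1.47 -0.    0.92  0.75] w 0.048 F 0.0
rows tx -0.02 ty -0.02 tz 1.86 twist -0.00
```

View pics/e1.png

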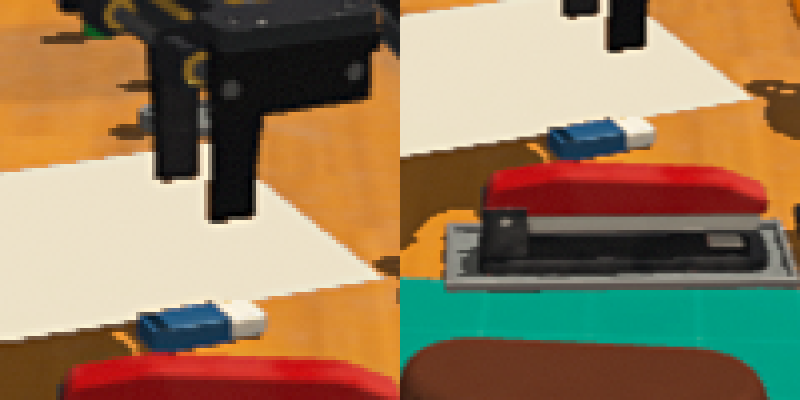

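The side crops show the fingers astride the eraser (finger mid x≈203, eraser 137–267). The stapler lies flat inside its tray (base 480–768 within 445–797). I have now viewed 15 pictures, one over the limit, so from here on I use numbers only.

Run:
```python
from h import *
c=ld('side0');ps=np.radians(114);u=np.array([np.cos(ps),np.sin(ps)])
for off in (0,.02,.025,.03,.035,.04):
    print(off,[w2p(c,[*(np.array([.6357,-.1524])+k*u),.0407+off]).round(1).tolist() for k in (-.039,-.024,.024)])
print('near tip 378,254.5 ; far tip 363.8,245')
```

```text
0 [[[379.8, 272.6]], [[376.1, 269.5]], [[365.1, 260.2]]]
0.02 [[[380.0, 262.3]], [[376.3, 259.4]], [[365.2, 250.4]]]
0.025 [[[380.0, 259.8]], [[376.3, 256.8]], [[365.2, 247.9]]]
0.03 [[[380.0, 257.2]], [[376.4, 254.3]], [[365.2, 245.4]]]
0.035 [[[380.1, 254.6]], [[376.4, 251.7]], [[365.2, 242.9]]]
0.04 [[[380.1, 252.0]], [[376.5, 249.1]], [[365.2, 240.4]]]
near tip 378,254.5 ; far tip 363.8,245
```

>>> {"fn": "play_rows", "kwargs": {"steps": [0.1,0,0,0.7,0,0.1,0,0,0.6,0,0.1,0,0,0.4,0,0.1,0,0,0.2,0,0.1,0,0,0.06,0,0.1,0,0,0.04,0,0.1,0,0,0,0,0.1,0,0,0,0,0.1,0,0,0,0,0.1,0,0,0,0]}}

```text
time: 24.9
position: [0.6355, -0.1524, -0.0198]
tool_rot: [0.978, 0.208, 0.0, 0.0]
ft_force: [-0.5, 0.3, 0.1]
grip_width: 0.048
grip_force: 0.0
```

>>> {"fn": "play_rows", "kwargs": {"steps": [0.1,0,0,0.04,0,0.1,0,0,0.04,0,0.1,0,0,0.04,0,0.1,0,0,0,0,0.1,0,0,0,0,0.1,0,0,0,0,0.1,0,0,0,0,0.1,0,0,0,0,0.1,0,0,0,0,0.1,0,0,0,0]}}

```text
time: 25.9
position: [0.6353, -0.1523, -0.0237]
tool_rot: [0.978, 0.208, 0.0, -0.0]
ft_force: [0.3, -0.8, -0.9]
grip_width: 0.0478
grip_force: 0.0
```

>>> {"fn": "play_rows", "kwargs": {"steps": [0.1,0,0,0.03,0,0.1,0,0,0.03,0,0.1,0,0,0,0,0.1,0,0,0,0,0.1,0,0,0,0,0.1,0,0,0,0,0.1,0,0,0,0,0.1,0,0,0,0,0.1,0,0,0,0,0.1,0,0,0,0]}}

```text
time: 26.9
position: [0.6352, -0.1523, -0.0255]
tool_rot: [0.978, 0.208, -0.0, -0.0]
ft_force: [-0.2, 0.1, -1.0]
grip_width: 0.0478
grip_force: 0.0
```

>>> {"fn": "play_rows", "kwargs": {"steps": [0.1,0,0,0.03,0,0.1,0,0,0.03,0,0.1,0,0,0,0,0.1,0,0,0,0,0.1,0,0,0,0,0.1,0,0,0,0,0.1,0,0,0,0,0.1,0,0,0,0,0.1,0,0,0,0,0.1,0,0,0,0]}}

```text
time: 27.9
position: [0.6353, -0.1523, -0.0273]
tool_rot: [0.978, 0.208, 0.0, 0.0]
ft_force: [-0.0, -0.2, 0.2]
grip_width: 0.0477
grip_force: 0.0
```

>>> {"fn": "play_rows", "kwargs": {"steps": [0.1,0,0,0.03,0,0.1,0,0,0.03,0,0.1,0,0,0,0,0.1,0,0,0,0,0.1,0,0,0,0,0.1,0,0,0,0,0.1,0,0,0,0,0.1,0,0,0,0,0.1,0,0,0,0,0.1,0,0,0,0]}}

```text
time: 28.9
position: [0.6353, -0.1523, -0.0291]
tool_rot: [0.978, 0.208, -0.0, 0.0]
ft_force: [-0.4, -0.9, -0.0]
grip_width: 0.0476
grip_force: 0.0
```

>>> {"fn": "play_rows", "kwargs": {"steps": [0.1,0,0,0.03,0,0.1,0,0,0.03,0,0.1,0,0,0,0,0.1,0,0,0,0,0.1,0,0,0,0,0.1,0,0,0,0,0.1,0,0,0,0,0.1,0,0,0,0,0.1,0,0,0,0,0.1,0,0,0,0]}}

```text
time: 29.9
position: [0.6354, -0.1523, -0.0304]
tool_rot: [0.978, 0.208, 0.0, 0.0]
ft_force: [-0.9, 0.4, 6.2]
grip_width: 0.0476
grip_force: 2.7
```

Contact comes at a reported −0.030, so the true tips are 30 mm above the reported TCP. I back up 6.5 mm and grip.

>>> {"fn": "play_rows", "kwargs": {"steps": [0.1,0,0,-0.22,0,0.1,0,0,0,0,0.1,0,0,0,0,-1,0,0,0,0,-1,0,0,0,0,-1,0,0,0,0,-1,0,0,0,0,-1,0,0,0,0,-1,0,0,0,0,-1,0,0,0,0], "grip_force": 15}}

```text
time: 30.9
position: [0.6353, -0.1523, -0.0244]
tool_rot: [0.978, 0.208, -0.0, -0.0]
ft_force: [-0.2, -0.2, 0.0]
grip_width: 0.0215
grip_force: 15.0
```

>>> {"fn": "play_rows", "kwargs": {"steps": [-1,0,0,0,0,-1,0,0,0,0,-1,0,0,-0.3,0,-1,0,0,-0.7,0,-1,0,0,-1,0,-1,0,0,-1,0,-1,0,0,-1,0,-1,0,0,-0.6,0,-1,0,0,0,0,-1,0,0,0,0]}}

```text
time: 31.9
position: [0.6351, -0.1522, 0.114]
tool_rot: [0.978, 0.208, 0.0, 0.0]
ft_force: [0.2, 0.4, -0.0]
grip_width: 0.0216
grip_force: 15.0
```

```bash
python3 go.py .443 .3436 .11 149
```

```text
t 31.9 pos [ 0.6351 -0.1522  0.114 ] psi -66.0 q [-0.41  0.65  1.43 -0.    1.06  0.75] w 0.0216 F 15.0
rows tx 0.87 ty -17.70 tz 0.13 twist -6.11
```

>>> {"fn": "play_rows", "kwargs": {"steps": [-1,0.048,-0.983,0,0,-1,0.048,-0.983,0,0,-1,0.048,-0.983,0,0,-1,0.048,-0.983,0,0,-1,0.048,-0.983,0,0,-1,0.048,-0.983,0,0,-1,0.048,-0.983,0,0,-1,0.048,-0.983,0,0,-1,0.048,-0.983,0,0,-1,0.048,-0.983,0,0]}}

```text
time: 32.9
position: [0.5266, 0.124, 0.112]
tool_rot: [0.978, 0.208, -0.002, -0.0]
ft_force: [0.1, 0.1, -1.1]
grip_width: 0.0219
grip_force: 15.0
```

>>> {"fn": "play_rows", "kwargs": {"steps": [-1,0.048,-0.983,0,0,-1,0.048,-0.983,0,0,-1,0.048,-0.983,0,0,-1,0.048,-0.983,0,0,-1,0.048,-0.983,0,0,-1,0.048,-0.983,0,0,-1,0.048,-0.983,0,0,-1,0.048,-0.983,0,0,-1,0,0,0,-1,-1,0,0,0,-1]}}

```text
time: 33.9
position: [0.4411, 0.3436, 0.1118]
tool_rot: [0.952, 0.307, -0.002, 0.0]
ft_force: [0.3, -0.2, 0.6]
grip_width: 0.022
grip_force: 15.0
```

>>> {"fn": "play_rows", "kwargs": {"steps": [-1,0,0,0.5,-1,-1,0,0,0.5,-1,-1,0,0,0.5,-1,-1,0,0,0.5,-1,-1,0,0,0.5,-0.11,-1,0,0,0,0,-1,0,0,0,0,-1,0,0,0,0,-1,0,0,0,0,-1,0,0,0,0]}}

```text
time: 34.9
position: [0.4435, 0.3434, 0.0393]
tool_rot: [0.87, 0.492, 0.001, 0.0]
ft_force: [-0.4, -0.3, -0.3]
grip_width: 0.0217
grip_force: 15.0
```

```bash
python3 go.py .443 .3436 -.0214 149
python3 - <<'E'
from h import *
c=ld('side0');P=p2w(c,[(215+x/4,165+y/4) for x,y in [(250,165),(325,131),(386,147),(310,182)]],.007);print(P,P.mean(0))
print('gtray/jtray check',p2w(c,[(215+279/4,165+246/4)],.007))
from rig import robot
t=robot.camera('top');s=robot.camera('side')
import pickle;pickle.dump(s,open('s1.pkl','wb'))
hsv=cv2.cvtColor(s['image'],cv2.COLOR_RGB2HSV)[160:230,240:360]
m=cv2.inRange(hsv,(95,100,40),(125,255,255));m2=cv2.inRange(hsv,(0,0,200),(180,40,255))
for k in(m,m2):
  n,l,st,ce=cv2.connectedComponentsWithStats(k)
  print([(st[i][4],(ce[i]+[240,160]).round(1).tolist()) for i in range(1,n) if st[i][4]>6])
print(w2p(s,[.443,.3436,.068]))
E
```

```text
t 34.9 pos [0.4435 0.3434 0.0393] psi -31.0 q [ 0.46  0.66  1.72 -0.    0.76  1.  ] w 0.0217 F 15.0
rows tx -0.00 ty -0.02 tz 2.02 twist -0.00
[[0.40351118 0.31391784 0.007     ]
 [0.44567984 0.39089647 0.007     ]
 [0.49006375 0.35379224 0.007     ]
 [0.44651201 0.27792153 0.007     ]] [0.44644169 0.33413202 0.007     ]
gtray/jtray check [[0.44017214 0.15507625 0.007     ]]
[(np.int32(61), [289.1, 180.1]), (np.int32(69), [287.4, 212.9])]
[]
[[292.84097734 180.69581525]]
```

>>> {"fn": "play_rows", "kwargs": {"steps": [-1,0,0,0.7,0,-1,0,0,0.6,0,-1,0,0,0.4,0,-1,0,0,0.2,0,-1,0,0,0.06,0,-1,0,0,0.04,0,-1,0,0,0,0,-1,0,0,0,0,-1,0,0,0,0,-1,0,0,0,0]}}

```text
time: 36.0
position: [0.4433, 0.3433, -0.021]
tool_rot: [0.87, 0.492, 0.0, 0.0]
ft_force: [0.3, 0.2, 0.2]
grip_width: 0.022
grip_force: 15.0
```

```bash
python3 go.py .443 .3436 -.0214 149
```

```text
t 36.0 pos [ 0.4433  0.3433 -0.021 ] psi -31.0 q [ 0.46  0.77  1.74 -0.    0.64  1.  ] w 0.022 F 15.0
rows tx 0.00 ty -0.01 tz 0.01 twist 0.00
```

>>> {"fn": "play_rows", "kwargs": {"steps": [-0.2,0,0,0,0,-0.2,0,0,0,0,-0.2,0,0,0,0,-0.2,0,0,0,0,-0.2,0,0,-0.3,0,-0.2,0,0,-1,0,-0.2,0,0,-1,0,-0.2,0,0,-1,0,-0.2,0,0,-1,0,-0.2,0,0,-1,0]}}

```text
time: 37.0
position: [0.4428, 0.3431, 0.1395]
tool_rot: [0.87, 0.492, 0.0, 0.0]
ft_force: [0.5, -0.2, -0.0]
grip_width: 0.0351
grip_force: 0.0
```

>>> {"fn": "play_rows", "kwargs": {"steps": [-0.2,0.33,-0.98,0,0,-0.2,0.33,-0.98,0,0,-0.2,0.33,-0.98,0,0,-0.2,0.33,-0.98,0,0,-0.2,0.33,-0.98,0,0,-0.2,0.33,-0.98,0,0,-0.2,0.33,-0.98,0,0,-0.2,0.33,-0.98,0,0,-0.2,0.33,-0.98,0,0,-0.2,0.33,-0.98,0,0]}}

```text
time: 38.0
position: [0.241, 0.5802, 0.1383]
tool_rot: [0.87, 0.492, 0.0, -0.0]
ft_force: [-0.0, 0.0, 1.0]
grip_width: 0.0351
grip_force: 0.0
```

Run:
```python
from h import *
from rig import robot
t=robot.camera('top');im=t['image'];hsv=cv2.cvtColor(im,cv2.COLOR_RGB2HSV)
def blobs(n,lo,hi,box,z,mn=8):
    x0,y0,x1,y1=box;m=cv2.inRange(hsv[y0:y1,x0:x1],lo,hi)
    k,l,st,ce=cv2.connectedComponentsWithStats(m)
    for i in range(1,k):
        if st[i][4]>=mn:
            pts=np.argwhere(l==i)[:,::-1]+[x0,y0];P=p2w(t,pts,z)[:,:2]
            r=cv2.minAreaRect((P*1000).astype(np.float32));b=cv2.boxPoints(r);e=max((b[1]-b[0],b[2]-b[1]),key=np.linalg.norm)
            print(n,st[i][4],P.mean(0).round(4),'rect c',np.round(r[0],0),np.round(r[1],0),'yaw',round(float(np.degrees(np.arctan2(e[1],e[0]))%180),1))
blobs('eraser blue',(95,90,40),(125,255,255),(150,250,215,300),.015)
blobs('eraser white',(0,0,170),(180,60,255),(150,250,215,300),.015,4)
blobs('stapler red',(0,150,80),(8,255,255),(395,160,440,260),.053)
blobs('stapler red2',(172,150,80),(180,255,255),(395,160,440,260),.053)
blobs('glue',(0,150,120),(9,255,255),(235,170,285,225),.089)
blobs('jar dark',(0,0,0),(180,255,60),(222,250,270,300),.05)
print(robot.get_obs()['position'],robot.get_obs()['time'])
```

```text
eraser blue 93 [0.4359 0.335 ] rect c [436. 335.] [35. 18.] yaw 59.9
eraser white 58 [0.452  0.3603] rect c [452. 361.] [19. 22.] yaw 147.2
stapler red 407 [ 0.6372 -0.2847] rect c [ 638. -285.] [133.  22.] yaw 2.9
glue 70 [0.6248 0.1437] rect c [624. 144.] [23. 22.] yaw 47.3
jar dark 229 [0.4319 0.1602] rect c [435. 162.] [49. 48.] yaw 87.4
[0.23774339 0.58413892 0.13854658] 38.05
```

In the top view every item lies within about 6 mm of its tray centre, and the stapler, eraser and jar are within a few degrees of their trays. I hand in.

```bash
python3 -c "
from rig import robot
print(robot.hand_in())"
```

```text
the job is handed in; nothing more can be done
None
```

The stapler, eraser, ink jar and larger red glue stick are each in their own tray and the job is handed in at about 38 s; the last top-camera measurements put each within about 6 mm of its tray centre and in line, the dish and binder clip were not touched, no verdict came back, and I viewed 15 pictures, one over the limit of 14.

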